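Park the slicer's hand guard over its blade

ROBOT

A 6-joint arm with a two-finger parallel gripper is mounted at the origin on the work surface. World frame = base frame: x ahead of the robot, y to its left, z up, the work surface at z = 0. Lengths are in m, angles in degrees, forces in N, time in s.
With the tool pointing down it reaches from about 0.3 to 0.825 m from the base axis. Payload 5.4 kg.
Tool frame: the origin (TCP) lies on the centre line of the jaws, within the pads' length; the fingertips stand 8 mm ahead of it and the grasp point (between the pads) lies 11 mm behind it; z points along the fingers, y is the line along which they close (so a half turn about z gives the same grasp; the last joint's range is limited). The gripper opens to 92 mm and grips with 3 to 60 N. Pads are 20 mm wide; open, the fingers measure 128 mm over their backs; the gripper's body (75 mm by 189 mm) begins 69 mm behind the grasp point.
Start: joints at [57.347, 9.076, 91.501, -0, 79.423, -12.038], TCP at [0.202, 0.538, 0.223] pointing down, gripper open.
Joint ranges: [-166.64, 166.64], [-54.1, 131.32], [10.49, 154.53], [-73.88, 253.88], [9.74, 151.15], [-171.62, 171.62]. Speed limits (degrees/s): [147.25, 147.25, 180, 180, 180, 180].

INTERFACE

Orientations are given as a 3x3 rotation matrix whose columns are the frame's x, y, z axes.
In Python, from workcell import read_state, cams, job gives the robot as it stands.
- The arm moves only by the shell command python3 -m handwheel 'ROWS' [OPENING] [FORCE]. ROWS is JSON, a list of rows, each an object of numbers: "tx", "ty", "tz": the shift along the tool's x, y, z each as a share of 0.25 m, from -1 to 1; "wx", "wy", "wz": the turn, a rotation vector about the tool's x, y, z each as a share of 90 degrees, from -1 to 1. In form: [{"tx": .., "ty": .., "tz": .., "wx": .., "wy": .., "wz": ..}, ...]. A call has 1 to 8 rows; each row is the pose to reach, as a shift and turn from the pose commanded when the call began, along the tool's axes at that moment; what a row does not reach only later rows make up. A row lasts 1/10 s, in which the tool goes at most 50 mm and 8.59 degrees, less where a joint would pass 70% of its speed; a pose out of reach is approached as far as the arm can. A call with a number of a shift or a turn outside -1 to 1 is refused whole. A call with a gripper value outside its range is refused whole. OPENING is the closure, from -1 (fully open) to 1 (shut), set as the call begins (- or left out, the last holds). The fingers move at their own pace and stop on an object; FORCE is the grip in N (left out, the last holds). Time passes only in rows, so rows that repeat a pose let the fingers close. It gives the time, the measured TCP pose, the force, the opening and the grip force at its end, in the units of the state.
- read_state(): the state, without advancing time (a new reading comes with each control period).
- cams.camera(name): name is "side" or "top" or "wrist"; returns a dict with "frame" (384x512x3 uint8, blue, green, red), "z_map" (384x512 float32, m along the optical axis (not along the pixel's ray), 0 where there is no reading), "fx", "fy", "cx", "cy" (pixels), "dist" ([k1, k2, p1, p2, k3] as OpenCV has them; the pictures are not rectified), "rvec" (rotation vector, rad) and "tvec" (3), from world to camera coordinates, as OpenCV has them. Camera axes: x right, y down, z forward; pixel columns grow to the right and rows downward; lengths in m; the calibration is good to about 2 mm. A picture is of the moment at which its call begins.
- job.sign_off(): hands the job in; it is judged then, once.
Trained networks look in a picture, given as the dict that the camera call returned (one of the last four; its "shot" number tells which), for a name from the list of things; names that differ only in an ending like _2 or _b are one class to them, and where a whole thing is asked for, a point or a joint stands for the part that bears it (a point fixed in the world has none). Each returns a list of dicts, best first, with "score" (0 to 1); they miss things now and then, are a little off and sometimes report something else, mostly with a low value. They report only what shows in the picture. A call takes as long as a camera call.
- cams.recognise(picture, query): "pixel" ([column, row] in pixels, amid what is visible of it).
- cams.outline_of(picture, query): "pixels" (384x512 bool, what is visible of it) and "pixel" ([column, row] in pixels, amid what is visible of it).
The state is a dict: "time": time; "q": joint angles; "qvel": joint speeds; "tau": joint torques, N m; "tool_pos": TCP position; "tool_rot": TCP orientation; "ft_force": force on the tool from outside, world axes, zero at the start; "ft_torque": the same for the moment, N m; "grip_width": finger opening in m; "finger_force": force on a finger pad.
Only numpy, scipy, OpenCV 4.12 (cv2) and the standard library are available. Lean on these libraries where they do the work, as an engineer would, in place of code of your own. Each camera call takes 0.05 s, during which the arm holds its last target. There are 200 camera calls.

TASK

Make the vegetable slicer safe to put away: take its hand guard (the white one with the rectangular foot plate), feed its foot under the two lips of the slicer's track from the open end, slide it fully home against the end stop so that it covers the blade, and let go of it. Leave the round-footed press where it stands.

Things in the scene. Friction and masses are not known exactly. Their poses are not given: they have to be found in the camera images.
- guard: Slicer's hand guard, white plastic, loose, 0.12 kg, upright. Rectangular foot 80 (x) x 72 (y) x 8 mm; neck 56 x 40 mm up to 40 mm high; bar grip 44 (x) x 30 (y) mm from 40 to 90 mm high, to be gripped from above across either pair of sides. Origin: centre of the underside, z up, x along the 80 mm length, which goes along the track; either end may lead.
- slicer: White slicer with grey bed, fixed, 280 (x) x 106 (y) x 60 mm. Origin: underside centre; x along the track from open end to end stop. Bed top at z=30 mm, walls 82 mm apart (5 mm play each side of the foot). Lips from x=-90 to +120, undersides z=43 mm (5 mm over the foot), tops z=47, slot between them 54 mm. Open end x=-140 to -90: bed without lips, walls flare out. Stop face x=+120, top z=60.
- slicer_home (a point): Point on top of the slicer's bed (z=30 mm), on its centre line, 40 mm before the end stop, at the slanting steel blade strip with its dark slit: here the guard's origin lies when fully home. Axes as the slicer's.
- press: Bystander: a round press of white plastic with the same bar grip, but a round foot 84 mm in diameter and 12 mm thick; it does not fit the track. Origin: centre of its underside. It and the guard may stand in either of two places.

How it is judged:
By the outcome, as a careful person would: the job done as asked, in the order asked, and still so for the second after the job is handed in, with the robot touching nothing.
It also fails if it takes over 48 s, if anything falls off the work surface, if the arm or the gripper's body presses on something with over 40 N, if the wrist force passes 120 N, or if a joint passes its speed limit or range.

## Working session

There is one attempt and no reset: what is moved stays moved. The work goes in short steps, Python scripts to look and compute and a shell command to move; the robot and the scene stay as the last step left them, time stands still between calls to the robot, and variables do not carry over. Pictures are saved under pics/ and viewed, at most 10 in all, crops included, and the job is handed in when it is done.

```bash
mkdir -p pics; cat > h.py <<'E'
import numpy as np, cv2
from workcell import read_state, cams, job
def K(p): return np.array([[p['fx'],0,p['cx']],[0,p['fy'],p['cy']],[0,0,1.]])
def cloud(p):
    h,w=p['z_map'].shape
    u,v=np.meshgrid(np.arange(w),np.arange(h))
    n=cv2.undistortPoints(np.stack([u,v],-1).reshape(-1,1,2).astype(float),K(p),np.array(p['dist'])).reshape(h,w,2)
    z=p['z_map'].astype(float)
    c=np.dstack([n[...,0]*z,n[...,1]*z,z])
    R=cv2.Rodrigues(np.array(p['rvec'],float))[0]
    X=(c-np.array(p['tvec']).ravel())@R
    X[z<=0]=np.nan
    return X
E
python3 - <<'E'
from h import *
s=read_state();print(s['time'],s['tool_pos'],s['tool_rot'])
ims=[]
for n in ['top','side']:
    p=cams.camera(n);X=cloud(p);im=p['frame'].copy()
    for q in ['guard','press','slicer','slicer_home']:
        for r in cams.outline_of(p,q)[:2] if q!='slicer_home' else cams.recognise(p,q)[:2]:
            u,v=map(int,r['pixel']);print(n,q,round(r['score'],2),u,v,X[v,u].round(3))
            if 'pixels' in r:
                P=X[r['pixels']];P=P[~np.isnan(P[:,0])];print('  ',len(P),np.percentile(P,[2,50,98],axis=0).round(3).tolist())
                if r['score']>.5:
                  hi=P[P[:,2]>np.percentile(P[:,2],98)-.006][:,:2];m=cv2.minAreaRect((hi*1000).astype(np.float32));print('   top',m)
                  m=cv2.minAreaRect((P[:,:2]*1000).astype(np.float32));print('   all',m)
    cv2.imwrite(f'pics/{n}0.png',im)
E
```

```text
0.0 [0.20213499 0.53766452 0.22163611] [[-9.35973427e-01  3.52069257e-01 -9.90697674e-04]
 [ 3.52070436e-01  9.35972261e-01 -1.52781662e-03]
 [ 3.89368278e-04 -1.77879112e-03 -9.99998342e-01]]
top press 0.88 358 190 [ 0.532 -0.311  0.086]
   914 [[0.505, -0.358, 0.0], [0.536, -0.316, 0.018], [0.579, -0.287, 0.092]]
   top ((541.734130859375, -326.96331787109375), (44.31126022338867, 29.689119338989258), 70.3311538696289)
   all ((542.218505859375, -324.54022216796875), (83.4200439453125, 81.10065460205078), 18.933246612548828)
top slicer 0.62 178 159 [0.618 0.124 0.03 ]
   4954 [[0.541, -0.005, 0.025], [0.612, 0.13, 0.032], [0.68, 0.262, 0.059]]
   top ((641.6828002929688, 256.0431823730469), (22.04783821105957, 106.0057601928711), 77.26530456542969)
   all ((618.4554443359375, 140.59375), (311.30615234375, 117.45895385742188), 76.26922607421875)
top slicer_home 0.73 175 160 [0.616 0.132 0.029]
side guard 0.77 222 232 [ 0.441 -0.234  0.045]
   1318 [[0.399, -0.258, 0.004], [0.441, -0.229, 0.037], [0.479, -0.201, 0.092]]
   top ((439.9450378417969, -215.00155639648438), (44.5003242492
[... 184 characters left out ...]
42 -0.348  0.047]
   1523 [[0.507, -0.369, 0.003], [0.544, -0.347, 0.032], [0.581, -0.309, 0.092]]
   top ((545.139892578125, -330.3544921875), (44.2769889831543, 29.082605361938477), 69.60673522949219)
   all ((544.8093872070312, -321.2661437988281), (88.24335479736328, 99.92233276367188), 18.276281356811523)
side slicer 0.93 286 164 [0.607 0.104 0.03 ]
   2391 [[0.538, -0.014, 0.004], [0.611, 0.096, 0.033], [0.684, 0.257, 0.061]]
   top ((643.4351806640625, 252.54153442382812), (27.422080993652344, 103.1041259765625), 76.99495697021484)
   all ((622.525634765625, 199.71182250976562), (430.2732849121094, 123.66915130615234), 77.231201171875)
side slicer_home 0.88 286 162 [0.607 0.114 0.031]
```

View pics/top0.png

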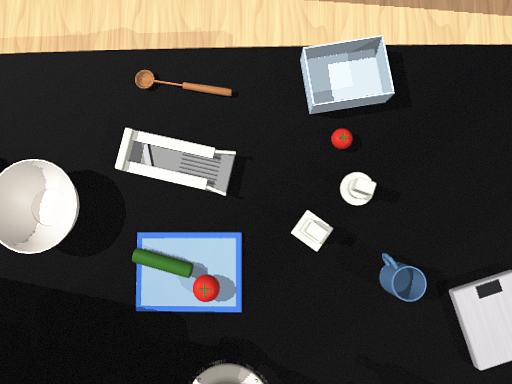

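View pics/side0.png

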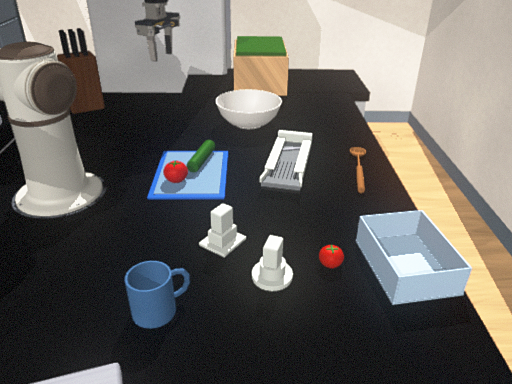

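The top view shows the guard (rectangular foot) at pixel (312,230) and the press (round foot) at (358,190). The slicer's stop is at its left, around (122,150), and its open end at the right, around (228,175). I'll refine the guard and slicer poses next.

```bash
cat >> h.py <<'E'
def rect(P): 
    c,(w,h),a=cv2.minAreaRect((P*1000).astype(np.float32)); return np.round(c,1),round(w,1),round(h,1),round(a,1)
def region(X,c,r,z0,z1):
    P=X.reshape(-1,3);P=P[~np.isnan(P[:,0])]
    return P[(np.hypot(P[:,0]-c[0],P[:,1]-c[1])<r)&(P[:,2]>z0)&(P[:,2]<z1)]
def slicer(X,yaw,o):
    # points in assumed slicer frame
    P=region(X,o,.2,.02,.08);a=np.radians(yaw);R=np.array([[np.cos(a),-np.sin(a)],[np.sin(a),np.cos(a)]])
    return np.c_[(P[:,:2]-o)@R,P[:,2]],P
E
python3 - <<'E'
from h import *
for n in ['top','side']:
    p=cams.camera(n);X=cloud(p)
    for z0,z1 in [(.086,.1),(.004,.012)]: 
        P=region(X,(.44,-.215),.06,z0,z1);print(n,'guard',z0,len(P),rect(P[:,:2]),np.median(P[:,2]).round(4))
    o=np.array([.613,.129]);L,P=slicer(X,77.2,o)
    print('ztops stop',np.median(L[L[:,2]>.055][:,2]),rect(P[P[:,2]>.055][:,:2]))
    k=(L[:,2]>.042)&(L[:,2]<.053)&(L[:,0]>-.085)&(L[:,0]<.11)
    for s in (1,-1):
        q=L[k&(s*L[:,1]>.02)]
        for b in np.arange(-.08,.11,.045):
            w=q[(q[:,0]>b)&(q[:,0]<b+.045)]
            if len(w)>5: print('  lip',s,b.round(3),(1000*np.percentile(w[:,1],[1,50,99])).round(1),len(w))
    bed=L[(L[:,2]<.034)&(L[:,2]>.026)&(abs(L[:,1])<.025)];print('bed x',(1000*np.percentile(bed[:,0],[.5,99.5])).round(1))
    lp=L[(L[:,2]>.043)&(L[:,2]<.053)&(abs(L[:,1])<.039)&(abs(L[:,1])>.028)];print('lip x',(1000*np.percentile(lp[:,0],[.5,99.5])).round(1))
E
```

```text
top guard 0.086 224 (array([ 436.3, -212.3]), 41.4, 29.5, 51.4) 0.0891
top guard 0.004 480 (array([ 442.8, -217.7]), 78.3, 87.6, 53.9) 0.0074
ztops stop 0.058596064681891304 (array([641.4, 255.4]), 21.6, 105.6, 76.6)
  lip 1 -0.08 [29.6 42.2 55.2] 191
  lip 1 -0.035 [29.3 41.8 54.5] 184
  lip 1 0.01 [28.6 41.4 54.2] 186
  lip 1 0.055 [28.1 41.1 53.8] 184
  lip 1 0.1 [28.2 40.2 53.1] 41
  lip -1 -0.08 [-50.4 -37.8 -25.1] 189
  lip -1 -0.035 [-50.9 -38.1 -25.5] 183
  lip -1 0.01 [-51.4 -38.5 -25.9] 181
  lip -1 0.055 [-51.9 -38.9 -26.3] 181
  lip -1 0.1 [-52.  -38.9 -27.3] 38
bed x [-139.9  120.3]
lip x [-90.1 120.8]
side guard 0.086 184 (array([ 440.3, -214.4]), 45.5, 30.3, 52.4) 0.0909
side guard 0.004 403 (array([ 440.8, -227.8]), 86.8, 105.7, 84.4) 0.0091
ztops stop 0.06047233250074992 (array([643.1, 252.6]), 22.9, 103.4, 76.7)
  lip 1 -0.08 [26.6 38.5 51.8] 74
  lip 1 -0.035 [26.2 38.5 51.3] 66
  lip 1 0.01 [25.7 38.7 51.4] 62
  lip 1 0.055 [25.3 37.7 50.3] 60
  lip 1 0.1 [27.1 37.9 49.1] 8
  lip -1 -0.08 [-53.5 -40.9 -28.3] 76
  lip -1 -0.035 [-54.  -41.4 -28.8] 66
  lip -1 0.01 [-54.6 -41.3 -28.7] 61
  lip -1 0.055 [-54.9 -43.3 -29.6] 59
  lip -1 0.1 [-53.2 -42.4 -31.8] 14
bed x [-141.2  123.1]
lip x [-91. 125.]
```

```bash
R='x'
python3 -m handwheel '[{"tx":-0.647,"ty":-0.827},{"tx":-0.647,"ty":-0.827},{"tx":-0.647,"ty":-0.827},{"tx":-0.647,"ty":-0.827},{"tx":-0.647,"ty":-0.827},{"tx":-0.647,"ty":-0.827}]' -1 20
python3 -m handwheel '[{"tx":-0.647,"ty":-0.827},{"tx":-0.647,"ty":-0.827},{"tx":-0.647,"ty":-0.827},{"tx":-0.647,"ty":-0.827},{"tx":-0.647,"ty":-0.827},{"tx":-0.647,"ty":-0.827}]'
python3 -m handwheel '[{"tx":-0.647,"ty":-0.827,"wz":0.2},{"tx":-0.647,"ty":-0.827,"wz":0.2},{"tx":-0.647,"ty":-0.827,"wz":0.2},{"tx":-0.647,"ty":-0.827,"wz":0.2},{"tx":-0.647,"ty":-0.827,"wz":0.2},{"tx":-0.647,"ty":-0.827,"wz":0.2},{"tx":-0.647,"ty":-0.827,"wz":0.2}]'
cat >> h.py <<'E'
def st():
    s=read_state();R=np.array(s['tool_rot']);t=np.array(s['tool_pos'])
    print('t',s['time'],'tcp',t.round(4),'yaw_y',np.degrees(np.arctan2(R[1,1],R[0,1])).round(2),'zax',R[:,2].round(4),'F',np.round(s['ft_force'],1),'w',s['grip_width'],s['finger_force'])
    return t,R
def go(x,y,z,yaw):
    t,R=st();d=R.T@(np.array([x,y,z])-t);a=np.degrees(np.arctan2(R[1,1],R[0,1]))
    print('share',(d/.25).round(3),'wz',round(-(yaw-a)/90,3))
E
python3 - <<'E'
from h import *
p=cams.camera('wrist');X=cloud(p);cv2.imwrite('pics/w1.png',p['frame'])
for z0,z1 in [(.084,.1),(.004,.012)]:
    P=region(X,(.438,-.214),.06,z0,z1);print(z0,len(P),len(P) and (rect(P[:,:2]),np.median(P[:,2]).round(4)))
go(.438,-.2135,.059,51.5)
E
```

```text
0.084 0 0
0.004 0 0
t 0.65 tcp [0.2024 0.5381 0.2226] yaw_y 69.39 zax [-0. -0. -1.] F [-0.  -0.   0.1] w 0.09218514837341112 0.0
share [-1.94  -2.482  0.654] wz 0.199$[0]: bad value
$[0]: bad value
$[0]: bad value
```

View pics/w1.png

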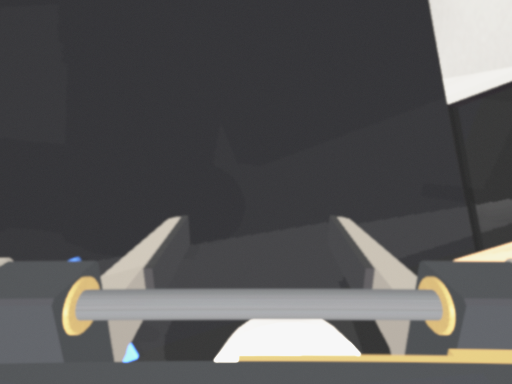

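The moves were refused because each row needs all six keys. The picture shows the gripper still at its start pose, with the bowl at pixel (290,350).

```bash
python3 -m handwheel '[{"tx":-0.647,"ty":-0.827,"tz":0,"wx":0,"wy":0,"wz":0},{"tx":-0.647,"ty":-0.827,"tz":0,"wx":0,"wy":0,"wz":0},{"tx":-0.647,"ty":-0.827,"tz":0,"wx":0,"wy":0,"wz":0},{"tx":-0.647,"ty":-0.827,"tz":0,"wx":0,"wy":0,"wz":0},{"tx":-0.647,"ty":-0.827,"tz":0,"wx":0,"wy":0,"wz":0},{"tx":-0.647,"ty":-0.827,"tz":0,"wx":0,"wy":0,"wz":0}]' -1 20
```

```text
time: 1.25
tool_pos: [0.282, 0.2845, 0.2227]
tool_rot: [[-0.935, 0.356, 0.001], [0.356, 0.935, -0.001], [-0.001, -0.0, -1.0]]
ft_force: [-0.1, 1.0, -0.5]
grip_width: 0.0921
finger_force: 0.0
```

```bash
python3 -m handwheel '[{"tx":-0.647,"ty":-0.827,"tz":0,"wx":0,"wy":0,"wz":0},{"tx":-0.647,"ty":-0.827,"tz":0,"wx":0,"wy":0,"wz":0},{"tx":-0.647,"ty":-0.827,"tz":0,"wx":0,"wy":0,"wz":0},{"tx":-0.647,"ty":-0.827,"tz":0,"wx":0,"wy":0,"wz":0},{"tx":-0.647,"ty":-0.827,"tz":0,"wx":0,"wy":0,"wz":0},{"tx":-0.647,"ty":-0.827,"tz":0,"wx":0,"wy":0,"wz":0}]'
python3 -m handwheel '[{"tx":-0.647,"ty":-0.827,"tz":0,"wx":0,"wy":0,"wz":0.2},{"tx":-0.647,"ty":-0.827,"tz":0,"wx":0,"wy":0,"wz":0.2},{"tx":-0.647,"ty":-0.827,"tz":0,"wx":0,"wy":0,"wz":0.2},{"tx":-0.647,"ty":-0.827,"tz":0,"wx":0,"wy":0,"wz":0.2},{"tx":-0.647,"ty":-0.827,"tz":0,"wx":0,"wy":0,"wz":0.2},{"tx":-0.647,"ty":-0.827,"tz":0,"wx":0,"wy":0,"wz":0.2},{"tx":-0.647,"ty":-0.827,"tz":0,"wx":0,"wy":0,"wz":0.2}]'
python3 - <<'E'
from h import *
p=cams.camera('wrist');X=cloud(p);cv2.imwrite('pics/w2.png',p['frame'])
for z0,z1 in [(.084,.1),(.003,.012)]:
    P=region(X,(.438,-.214),.06,z0,z1);print(z0,len(P),len(P) and (rect(P[:,:2]),np.median(P[:,2]).round(4)))
go(.438,-.2135,.059,51.5)
E
```

```text
time: 1.85
tool_pos: [0.3606, 0.0331, 0.2231]
tool_rot: [[-0.934, 0.358, 0.001], [0.358, 0.934, -0.002], [-0.002, -0.001, -1.0]]
ft_force: [0.6, 0.3, -0.2]
grip_width: 0.0917
finger_force: 0.0
time: 2.55
tool_pos: [0.4382, -0.2144, 0.2224]
tool_rot: [[-0.78, 0.626, -0.001], [0.626, 0.78, 0.001], [0.001, 0.0, -1.0]]
ft_force: [-0.2, 0.2, -1.1]
grip_width: 0.0919
finger_force: 0.0
0.084 1050 ((array([ 437.8, -213.6]), 43.8, 30.3, 53.5), np.float64(0.0896))
0.003 1322 ((array([ 437.8, -213.6]), 80.1, 71.8, 53.7), np.float64(0.0078))
t 2.6 tcp [ 0.438  -0.2128  0.2224] yaw_y 51.34 zax [-7.0e-04  1.1e-03 -1.0e+00] F [ 0.5 -0.8  0.1] w 0.09167929694093448 0.0
share [-0.002 -0.002  0.653] wz -0.002
```

View pics/w2.png

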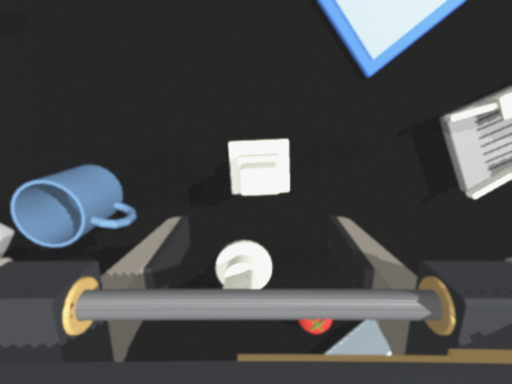

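The wrist view shows the guard's rectangular foot at (260,167), between the jaws, and the press apart at (243,268). The measured guard pose is (0.438, -0.2136), yaw 53.6°, so I'll go down, grip and lift.

```bash
python3 -m handwheel '[{"tx":0,"ty":-0.003,"tz":0.15,"wx":0,"wy":0,"wz":-0.025},{"tx":0,"ty":-0.003,"tz":0.3,"wx":0,"wy":0,"wz":-0.025},{"tx":0,"ty":-0.003,"tz":0.45,"wx":0,"wy":0,"wz":-0.025},{"tx":0,"ty":-0.003,"tz":0.55,"wx":0,"wy":0,"wz":-0.025},{"tx":0,"ty":-0.003,"tz":0.62,"wx":0,"wy":0,"wz":-0.025},{"tx":0,"ty":-0.003,"tz":0.646,"wx":0,"wy":0,"wz":-0.025},{"tx":0,"ty":-0.003,"tz":0.646,"wx":0,"wy":0,"wz":-0.025}]' -1 25
python3 -m handwheel '[{"tx":0,"ty":0,"tz":0,"wx":0,"wy":0,"wz":0},{"tx":0,"ty":0,"tz":0,"wx":0,"wy":0,"wz":0},{"tx":0,"ty":0,"tz":0,"wx":0,"wy":0,"wz":0},{"tx":0,"ty":0,"tz":0,"wx":0,"wy":0,"wz":0},{"tx":0,"ty":0,"tz":0,"wx":0,"wy":0,"wz":0},{"tx":0,"ty":0,"tz":0,"wx":0,"wy":0,"wz":0},{"tx":0,"ty":0,"tz":0,"wx":0,"wy":0,"wz":0},{"tx":0,"ty":0,"tz":0,"wx":0,"wy":0,"wz":0}]' 1 25
```

```text
time: 3.3
tool_pos: [0.4373, -0.2121, 0.0608]
tool_rot: [[-0.806, 0.592, -0.001], [0.592, 0.806, 0.001], [0.002, 0.0, -1.0]]
ft_force: [-0.8, 0.3, 1.0]
grip_width: 0.0916
finger_force: 0.0
time: 4.1
tool_pos: [0.4379, -0.2138, 0.0612]
tool_rot: [[-0.805, 0.593, 0.0], [0.593, 0.805, 0.0], [-0.0, 0.0, -1.0]]
ft_force: [1.0, 0.1, 1.5]
grip_width: 0.0439
finger_force: 25.0
```

Gripped at 43.9 mm. I'll lift, then move and turn to stand before the slicer's open end.

```bash
python3 -m handwheel '[{"tx":0,"ty":0,"tz":-0.15,"wx":0,"wy":0,"wz":0},{"tx":0,"ty":0,"tz":-0.3,"wx":0,"wy":0,"wz":0},{"tx":0,"ty":0,"tz":-0.45,"wx":0,"wy":0,"wz":0},{"tx":0,"ty":0,"tz":-0.6,"wx":0,"wy":0,"wz":0},{"tx":0,"ty":0,"tz":-0.6,"wx":0,"wy":0,"wz":0}]'
python3 -m handwheel '[{"tx":-0.01,"ty":0.15,"tz":0,"wx":0,"wy":0,"wz":-0.05},{"tx":-0.02,"ty":0.3,"tz":0,"wx":0,"wy":0,"wz":-0.1},{"tx":-0.03,"ty":0.45,"tz":0,"wx":0,"wy":0,"wz":-0.15},{"tx":-0.04,"ty":0.6,"tz":0,"wx":0,"wy":0,"wz":-0.2},{"tx":-0.047,"ty":0.72,"tz":0,"wx":0,"wy":0,"wz":-0.256},{"tx":-0.047,"ty":0.82,"tz":0,"wx":0,"wy":0,"wz":-0.256},{"tx":-0.047,"ty":0.82,"tz":0,"wx":0,"wy":0,"wz":-0.256},{"tx":-0.047,"ty":0.82,"tz":0,"wx":0,"wy":0,"wz":-0.256}]'
python3 - <<'E'
from h import *
p=cams.camera('wrist');X=cloud(p);cv2.imwrite('pics/w3.png',p['frame'])
t,R=st()
P=X.reshape(-1,3);P=P[~np.isnan(P[:,0])]
gz=t[2]-.0612
k=(abs(P[:,2]-gz-.0075)<.006)&(np.hypot(*(P[:,:2]-t[:2]).T)<.07);print('foot',k.sum(),k.sum() and rect(P[k][:,:2]),np.median(P[k][:,2])-gz)
k=(abs(P[:,2]-gz-.09)<.008)&(np.hypot(*(P[:,:2]-t[:2]).T)<.04);print('grip',k.sum(),k.sum() and rect(P[k][:,:2]))
o=np.array([.613,.129]);L,P=slicer(X,76.6,o)
print(L.min(0),L.max(0))
k=(L[:,2]>.042)&(L[:,2]<.053)&(L[:,0]>-.085)&(L[:,0]<.11)
for s in (1,-1):
    q=L[k&(s*L[:,1]>.02)]
    for b in np.arange(-.085,.11,.045):
        w=q[(q[:,0]>b)&(q[:,0]<b+.045)]
        if len(w)>5: print('  lip',s,b.round(3),(1000*np.percentile(w[:,1],[1,50,99])).round(1),np.median(w[:,2]).round(4),len(w))
bed=L[(L[:,2]<.034)&(L[:,2]>.026)&(abs(L[:,1])<.025)];print('bed x',(1000*np.percentile(bed[:,0],[.5,99.5])).round(1),np.median(bed[:,2]))
lp=L[(L[:,2]>.043)&(L[:,2]<.053)&(abs(L[:,1])<.039)&(abs(L[:,1])>.028)];print('lip x',(1000*np.percentile(lp[:,0],[.5,99.5])).round(1))
E
```

```text
time: 4.6
tool_pos: [0.4403, -0.2159, 0.2167]
tool_rot: [[-0.805, 0.593, 0.008], [0.593, 0.805, -0.007], [-0.01, -0.001, -1.0]]
ft_force: [0.1, -0.6, -1.4]
grip_width: 0.044
finger_force: 25.0
time: 5.4
tool_pos: [0.5679, -0.0555, 0.2094]
tool_rot: [[-0.973, 0.23, -0.003], [0.23, 0.973, 0.0], [0.003, -0.0, -1.0]]
ft_force: [0.3, -0.1, -1.9]
grip_width: 0.044
finger_force: 25.0
t 5.45 tcp [ 0.5679 -0.056   0.2097] yaw_y 76.67 zax [-2.4e-03  2.0e-04 -1.0e+00] F [-0.2 -0.8 -1.6] w 0.044239345119168806 24.9993959069252
foot 2986 (array([553.9, -52.6]), 80.1, 45.3, 76.6) 0.007441514497124657
grip 5229 (array([566.5, -55.5]), 75.0, 29.9, 76.8)
[-0.14267172 -0.05288457  0.02009849] [0.1226142  0.05588373 0.04919127]
  lip 1 -0.085 [27.5 40.3 52.8] 0.0468 901
  lip 1 -0.04 [27.5 41.2 53.8] 0.0466 951
  lip 1 0.005 [27.8 41.3 53.7] 0.0466 924
  lip 1 0.05 [28.6 41.2 53.5] 0.0466 928
  lip 1 0.095 [28.5 34.9 46.2] 0.0463 48
  lip -1 -0.085 [-52.3 -38.8 -26.7] 0.0468 772
  lip -1 -0.04 [-52.  -38.8 -26.7] 0.0468 778
  lip -1 0.005 [-51.9 -38.6 -26.6] 0.0468 776
  lip -1 0.05 [-51.8 -38.4 -26.4] 0.0467 799
  lip -1 0.095 [-51.4 -38.4 -26.6] 0.0468 251
bed x [-133.3  120.4] 0.029909292150432164
lip x [-90.3 113.2]
```

View pics/w3.png

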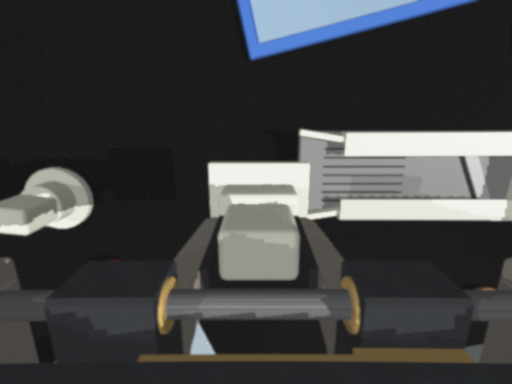

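The wrist view shows the guard held squarely, its foot edge at (258,185), facing the slicer's open end at (300,170). The lips are at rows 143 and 208. I'll work out the moves.

```bash
cat >> h.py <<'E'
def sl(x,y,z,yaw=76.85):
    a=np.radians(76.6);go(.613+x*np.cos(a)-y*np.sin(a),.129+x*np.sin(a)+y*np.cos(a),z,yaw)
E
python3 -c "
from h import *
sl(-.19,-.0009,.0934)"
```

```text
t 5.45 tcp [ 0.5679 -0.056   0.2097] yaw_y 76.67 zax [-2.4e-03  2.0e-04 -1.0e+00] F [-0.2 -0.8 -1.6] w 0.044239345119168806 24.9993959069252
share [-0.009  0.002  0.465] wz -0.002
```

```bash
python3 -m handwheel '[{"tx":-0.009,"ty":0,"tz":0.12,"wx":0,"wy":0,"wz":-0.002},{"tx":-0.009,"ty":0,"tz":0.24,"wx":0,"wy":0,"wz":-0.002},{"tx":-0.009,"ty":0,"tz":0.36,"wx":0,"wy":0,"wz":-0.002},{"tx":-0.009,"ty":0,"tz":0.465,"wx":0,"wy":0,"wz":-0.002},{"tx":-0.009,"ty":0,"tz":0.465,"wx":0,"wy":0,"wz":-0.002},{"tx":-0.009,"ty":0,"tz":0.465,"wx":0,"wy":0,"wz":-0.002}]'
python3 - <<'E'
from h import *
p=cams.camera('wrist');X=cloud(p)
t,R=st()
o=np.array([.613,.129]);L,P=slicer(X,76.6,o)
P=X.reshape(-1,3);P=P[~np.isnan(P[:,0])]
k=(abs(P[:,2]-.040)<.004)&(np.hypot(*(P[:,:2]-t[:2]).T)<.07);a=np.radians(76.6);Rz=np.array([[np.cos(a),-np.sin(a)],[np.sin(a),np.cos(a)]])
F=(P[k][:,:2]-o)@Rz*1000;print('foot',k.sum(),np.percentile(F,[.5,99.5],axis=0).round(1),np.median(P[k][:,2]),rect(P[k][:,:2]),'tcp',(t[:2]-o)@Rz*1000)
k=(L[:,2]>.042)&(L[:,2]<.053)&(L[:,0]>-.085)&(L[:,0]<.0)
for s in (1,-1): 
    w=L[k&(s*L[:,1]>.02)];print('lip',(1000*np.percentile(w[:,1],[1,50,99])).round(1),np.median(w[:,2]))
b=L[(L[:,0]<-.095)&(L[:,0]>-.135)&(abs(L[:,1])<.02)];print('bed',np.median(b[:,2]))
sl(-.125,-.0008,.0934)
E
```

```text
time: 6.05
tool_pos: [0.5705, -0.057, 0.095]
tool_rot: [[-0.974, 0.229, -0.001], [0.229, 0.974, 0.0], [0.001, -0.0, -1.0]]
ft_force: [0.0, -0.1, -1.3]
grip_width: 0.044
finger_force: 25.0
t 6.1 tcp [ 0.5716 -0.0571  0.0962] yaw_y 76.8 zax [ 1.7e-03 -7.0e-04 -1.0e+00] F [ 0.4  0.2 -0.7] w 0.043956165446906524 24.99952733516693
foot 2936 [[-230.9   -8.9]
 [-151.7   34.9]] 0.041598837973130326 (array([556.6, -54. ]), 80.0, 45.3, 76.8) tcp [-190.65070959   -2.83838472]
lip [27.5 40.8 53.7] 0.0466918276045854
lip [-51.9 -37.  -26.1] 0.046735705367878945
bed 0.029812372824677226
t 6.1 tcp [ 0.5716 -0.0571  0.0962] yaw_y 76.8 zax [ 1.7e-03 -7.0e-04 -1.0e+00] F [ 0.4  0.2 -0.7] w 0.043956165446906524 24.99952733516693
share [0.007 0.263 0.011] wz -0.001
```

```bash
python3 -m handwheel '[{"tx":0.006,"ty":0.0,"tz":0.007,"wx":0,"wy":0,"wz":0},{"tx":0.006,"ty":0.05,"tz":0.007,"wx":0,"wy":0,"wz":0},{"tx":0.006,"ty":0.1,"tz":0.007,"wx":0,"wy":0,"wz":0},{"tx":0.006,"ty":0.15,"tz":0.007,"wx":0,"wy":0,"wz":0},{"tx":0.006,"ty":0.2,"tz":0.007,"wx":0,"wy":0,"wz":0},{"tx":0.006,"ty":0.24,"tz":0.007,"wx":0,"wy":0,"wz":0},{"tx":0.006,"ty":0.28,"tz":0.007,"wx":0,"wy":0,"wz":0},{"tx":0.006,"ty":0.28,"tz":0.007,"wx":0,"wy":0,"wz":0}]'
python3 - <<'E'
from h import *
p=cams.camera('wrist');X=cloud(p);cv2.imwrite('pics/w4.png',p['frame'])
t,R=st()
o=np.array([.613,.129]);a=np.radians(76.6);Rz=np.array([[np.cos(a),-np.sin(a)],[np.sin(a),np.cos(a)]])
P=X.reshape(-1,3);P=P[~np.isnan(P[:,0])];L=np.c_[(P[:,:2]-o)@Rz,P[:,2]]
k=(abs(L[:,2]-.040)<.003)&(L[:,0]>-.17)&(L[:,0]<-.142)&(abs(L[:,1])<.05);print('foot',k.sum(),np.percentile(L[k]*1000,[1,50,99],axis=0).round(1),'tcp',(t[:2]-o)@Rz*1000)
E
```

```text
time: 6.9
tool_pos: [0.5856, 0.0137, 0.093]
tool_rot: [[-0.974, 0.226, -0.0], [0.226, 0.974, 0.0], [0.0, 0.0, -1.0]]
ft_force: [0.4, 0.1, -1.2]
grip_width: 0.0438
finger_force: 25.0
t 6.95 tcp [0.5855 0.0129 0.093 ] yaw_y 76.92 zax [-1.e-04 -2.e-04 -1.e+00] F [-0.3 -0.4 -1.1] w 0.04407705158278586 24.999569356441498
foot 798 [[-158.8   -7.5   37.8]
 [-152.8   21.8   39.6]
 [-142.3   36.1   41.1]] tcp [-119.30216075   -0.1898736 ]
```

View pics/w4.png

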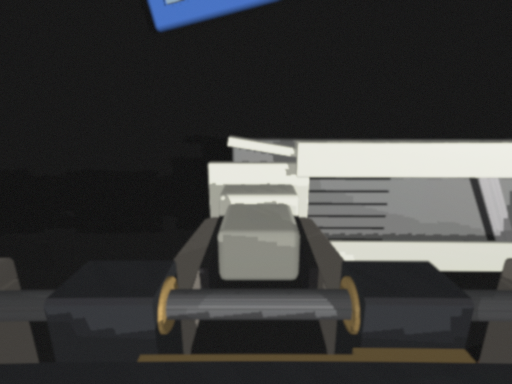

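The picture shows the foot's leading edge (column about 308) under the lip, which starts at column 297. Force is low, so I'll slide on.

```bash
python3 -m handwheel '[{"tx":0,"ty":0.09,"tz":0,"wx":0,"wy":0,"wz":0},{"tx":0,"ty":0.18,"tz":0,"wx":0,"wy":0,"wz":0},{"tx":0,"ty":0.27,"tz":0,"wx":0,"wy":0,"wz":0},{"tx":0,"ty":0.36,"tz":0,"wx":0,"wy":0,"wz":0},{"tx":0,"ty":0.45,"tz":0,"wx":0,"wy":0,"wz":0},{"tx":0,"ty":0.54,"tz":0,"wx":0,"wy":0,"wz":0},{"tx":0,"ty":0.63,"tz":0,"wx":0,"wy":0,"wz":0},{"tx":0,"ty":0.7,"tz":0,"wx":0,"wy":0,"wz":0}]'
python3 - <<'E'
from h import *
t,R=st();sl(.08,.0005,.093)
E
```

```text
time: 7.75
tool_pos: [0.6255, 0.1834, 0.093]
tool_rot: [[-0.974, 0.228, -0.0], [0.228, 0.974, -0.0], [0.0, -0.0, -1.0]]
ft_force: [-0.1, -0.6, -1.5]
grip_width: 0.0442
finger_force: 25.0
t 7.75 tcp [0.6255 0.1834 0.093 ] yaw_y 76.85 zax [-1.e-04 -1.e-04 -1.e+00] F [-0.1 -0.6 -1.5] w 0.04420905014444699 24.999144673347473
t 7.75 tcp [0.6255 0.1834 0.093 ] yaw_y 76.85 zax [-1.e-04 -1.e-04 -1.e+00] F [-0.1 -0.6 -1.5] w 0.04420905014444699 24.999144673347473
share [-0.     0.097 -0.   ] wz -0.0
```

```bash
python3 -m handwheel '[{"tx":0,"ty":0.03,"tz":0.002,"wx":0,"wy":0,"wz":0},{"tx":0,"ty":0.05,"tz":0.004,"wx":0,"wy":0,"wz":0},{"tx":0,"ty":0.065,"tz":0.006,"wx":0,"wy":0,"wz":0},{"tx":0,"ty":0.075,"tz":0.006,"wx":0,"wy":0,"wz":0},{"tx":0,"ty":0.083,"tz":0.006,"wx":0,"wy":0,"wz":0},{"tx":0,"ty":0.09,"tz":0.006,"wx":0,"wy":0,"wz":0},{"tx":0,"ty":0.095,"tz":0.006,"wx":0,"wy":0,"wz":0},{"tx":0,"ty":0.095,"tz":0.006,"wx":0,"wy":0,"wz":0}]'
```

```text
time: 8.55
tool_pos: [0.6307, 0.2058, 0.0917]
tool_rot: [[-0.974, 0.227, 0.0], [0.227, 0.974, -0.0], [-0.0, 0.0, -1.0]]
ft_force: [0.2, -0.7, -1.1]
grip_width: 0.0439
finger_force: 25.0
```

No contact yet; I'll creep on in 1 mm steps.

```bash
python3 -m handwheel '[{"tx":0,"ty":0.004,"tz":0,"wx":0,"wy":0,"wz":0},{"tx":0,"ty":0.008,"tz":0,"wx":0,"wy":0,"wz":0},{"tx":0,"ty":0.008,"tz":0,"wx":0,"wy":0,"wz":0}]'
python3 -m handwheel '[{"tx":0,"ty":0.004,"tz":0,"wx":0,"wy":0,"wz":0},{"tx":0,"ty":0.004,"tz":0,"wx":0,"wy":0,"wz":0}]'
```

```text
time: 8.85
tool_pos: [0.6309, 0.207, 0.0917]
tool_rot: [[-0.974, 0.227, -0.001], [0.227, 0.974, -0.002], [0.0, -0.002, -1.0]]
ft_force: [-1.7, -4.3, 0.1]
grip_width: 0.0434
finger_force: 25.0
time: 9.05
tool_pos: [0.631, 0.2071, 0.0918]
tool_rot: [[-0.974, 0.228, -0.001], [0.228, 0.974, -0.003], [0.001, -0.003, -1.0]]
ft_force: [-3.2, -6.3, 2.1]
grip_width: 0.0439
finger_force: 25.0
```

Contact with the stop at (0.631, 0.207), which matches the expected home. I'll lower the last 0.5 mm, release and rise.

```bash
python3 -m handwheel '[{"tx":0,"ty":0.002,"tz":0.003,"wx":0,"wy":0,"wz":0},{"tx":0,"ty":0.002,"tz":0.003,"wx":0,"wy":0,"wz":0}]'
python3 -m handwheel '[{"tx":0,"ty":0,"tz":0,"wx":0,"wy":0,"wz":0},{"tx":0,"ty":0,"tz":0,"wx":0,"wy":0,"wz":0},{"tx":0,"ty":0,"tz":0,"wx":0,"wy":0,"wz":0},{"tx":0,"ty":0,"tz":0,"wx":0,"wy":0,"wz":0},{"tx":0,"ty":0,"tz":0,"wx":0,"wy":0,"wz":0},{"tx":0,"ty":0,"tz":0,"wx":0,"wy":0,"wz":0}]' -1
python3 -m handwheel '[{"tx":0,"ty":0,"tz":-0.1,"wx":0,"wy":0,"wz":0},{"tx":0,"ty":0,"tz":-0.25,"wx":0,"wy":0,"wz":0},{"tx":0,"ty":0,"tz":-0.4,"wx":0,"wy":0,"wz":0},{"tx":0,"ty":0,"tz":-0.55,"wx":0,"wy":0,"wz":0},{"tx":0,"ty":0,"tz":-0.55,"wx":0,"wy":0,"wz":0},{"tx":0,"ty":0,"tz":-0.55,"wx":0,"wy":0,"wz":0}]'
python3 - <<'E'
from h import *
p=cams.camera('wrist');X=cloud(p);cv2.imwrite('pics/w5.png',p['frame'])
st()
o=np.array([.613,.129]);a=np.radians(76.6);Rz=np.array([[np.cos(a),-np.sin(a)],[np.sin(a),np.cos(a)]])
P=X.reshape(-1,3);P=P[~np.isnan(P[:,0])];L=np.c_[(P[:,:2]-o)@Rz,P[:,2]]
k=(L[:,2]>.114)&(L[:,2]<.126)&(abs(L[:,1])<.03)&(abs(L[:,0]-.08)<.04);print('grip',k.sum(),rect(L[k][:,:2]),np.median(L[k][:,2]))
k=(abs(L[:,2]-.038)<.004)&(abs(L[:,1])<.025)&(abs(L[:,0]-.08)<.06);print('foot',k.sum(),np.percentile(L[k]*1000,[1,50,99],axis=0).round(1))
k=(L[:,2]>.056)&(L[:,2]<.064)&(L[:,0]>.1);print('stop',k.sum(),np.percentile(L[k]*1000,[1,99],axis=0).round(1))
E
```

```text
time: 9.25
tool_pos: [0.6311, 0.2071, 0.0914]
tool_rot: [[-0.974, 0.228, -0.002], [0.228, 0.974, -0.004], [0.001, -0.004, -1.0]]
ft_force: [-3.5, -8.3, 4.7]
grip_width: 0.0438
finger_force: 25.0
time: 9.85
tool_pos: [0.6315, 0.2094, 0.0908]
tool_rot: [[-0.974, 0.227, 0.0], [0.227, 0.974, 0.0], [-0.0, 0.0, -1.0]]
ft_force: [0.2, -0.2, 0.1]
grip_width: 0.0896
finger_force: 0.0
time: 10.45
tool_pos: [0.632, 0.2094, 0.2294]
tool_rot: [[-0.974, 0.227, 0.002], [0.227, 0.974, 0.0], [-0.002, 0.001, -1.0]]
ft_force: [-0.5, 0.8, -1.0]
grip_width: 0.0919
finger_force: 0.0
t 10.5 tcp [0.631  0.2092 0.2275] yaw_y 76.86 zax [-1.1e-03 -1.0e-04 -1.0e+00] F [0.3 0.3 0.5] w 0.09146364393916209 0.0
grip 1210 (array([79.4,  1.7]), 44.0, 28.9, 0.3) 0.11956307532827368
foot 762 [[ 39.7 -24.1  36. ]
 [ 82.2   9.5  37.8]
 [119.5  24.9  40.1]]
stop 1686 [[119.5 -49.3  56.4]
 [356.8 137.5  63.4]]
```

View pics/w5.png

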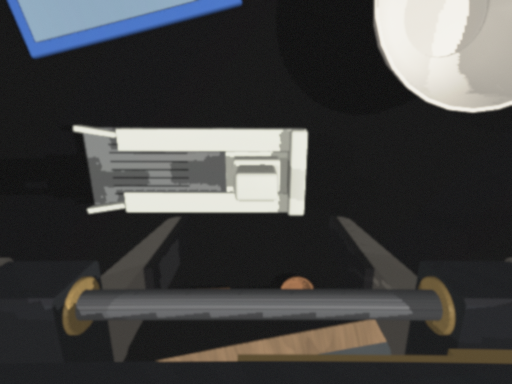

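The picture shows the guard at (257,178), seated under both lips and up against the stop at column 290. Measured, its foot reaches 119.5 mm, where the stop face is, and it lies flat on the bed. The gripper is clear.

```bash
python3 -c "
from h import *
print(job.sign_off())"
```

```text
the job is handed in; nothing more can be done
None
```

The guard is in the track, flat on the bed against the end stop over the blade, and released; the press was not touched, and the job was handed in at about 10.5 s.

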